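Weigh the airway box on the spring scale

ROBOT

A 6-joint arm with a two-finger parallel gripper is mounted at the origin on the work surface. World frame = base frame: x ahead of the robot, y to its left, z up, the work surface at z = 0. Lengths are in m, angles in rad, forces in N, time in s.
With the tool pointing down it reaches from about 0.35 to 0.975 m from the base axis. Payload 17.4 kg.
Tool frame: the origin (TCP) lies on the centre line of the jaws, within the pads' length; the fingertips stand 14 mm ahead of it and the grasp point (between the pads) lies 5 mm behind it (env.tips_ahead is the distance from the TCP to the fingertips, in m); z points along the fingers, y is the direction in which the jaws open and shut (so a half turn about z gives the same grasp; the last joint's range is limited). The gripper opens to 85 mm and grips with 20 to 120 N. Pads are 22 mm wide; open, the fingers measure 114 mm over their backs; the gripper's body (76 mm by 85 mm) begins 54 mm behind the grasp point. The pads swing forward as they close: fully open they stand 13 mm farther back than shut.
Start: joints at [-1.166, 0.116, 1.442, -0, 1.584, -0.038], TCP at [0.289, -0.61, 0.245] pointing down, gripper open.
Joint ranges: [-2.83, 2.83], [-0.83, 2.19], [0.07, 2.5], [-1.14, 4.28], [0.01, 3], [-2.97, 2.97]. Speed limits (rad/s): [1.89, 1.89, 2.22, 3.14, 3.14, 3.14].

INTERFACE

Orientations are given as a unit quaternion [x, y, z, w].
In Python, from cell import env, optics, ticket gives the robot as it stands. The module is installed in compiled form; this text tells all that it offers.
- The arm moves only by the tool step_arm, never from a script. Its argument "steps" is a list that holds one entry, the list of rows, each a list of 6 numbers: the shift along the tool's x, y, z in mm, then the turn, a rotation vector about the tool's x, y, z in degrees. In form: [[[dx, dy, dz, wx, wy, wz], ...]]. A call has 1 to 10 rows; each row shifts and turns the commanded pose from where the row before left it, along the tool's axes as they then stand; what a row does not reach is not made up. A row lasts 1/8 s, in which the tool goes at most 62.5 mm and 10.7 degrees, less where a joint would pass 70% of its speed; a pose out of reach is approached as far as the arm can. A call with a gripper value outside its range is refused whole. "gripper" is the closure, from 0 (fully open) to 1 (shut), set as the call begins (left out, the last holds). The fingers move at their own pace and stop on an object; "squeeze" is the grip in N (left out, the last holds). Time passes only in rows, so rows that do not move let the fingers close. It gives the time, the measured TCP pose, the force and the opening at its end, in the units of the state.
- env.read_state(): the state, without advancing time (a new reading comes with each control period).
- optics.capture(name): name is "scene" or "side" or "wrist"; returns a dict with "color" (400x640x3 uint8, blue, green, red), "fx", "fy", "cx", "cy" (pixels), "rvec" (rotation vector, rad) and "tvec" (3), from world to camera coordinates, as OpenCV has them; the wrist camera has in their place "mount" (4x4, takes a point from camera to tool coordinates, whose origin is the TCP and whose axes are the flange's). Camera axes: x right, y down, z forward; pixel columns grow to the right and rows downward; lengths in m; the calibration is good to about 2 mm. A picture is of the moment at which its call begins: read the wrist's pose just before it. There is no depth.
- ticket.close_job(): hands the job in, once; it reports no verdict.
The state is a dict: "clock": time; "joints": joint angles; "joint_velocities": joint speeds; "joint_efforts": joint torques, N m; "tcp_pos": TCP position; "ee_rot": TCP orientation; "wrist_force": force on the tool from outside, world axes, zero at the start; "wrist_torque": the same for the moment, N m; "gripper_width": opening from 0.0 (shut) to 1.0 (fully open).
Only numpy, scipy, OpenCV 4.12 (cv2) and the standard library are available. Lean on these libraries where they do the work, as an engineer would, in place of code of your own. Each camera call takes 0.05 s, during which the arm holds its last target.

TASK

Get the airway box weighed: first take the tall top-heavy bottle off the scale pan and stand it upright, wholly on the round black mat, and let go. Then slide the green airway box, without lifting it, off its loading deck onto the sprung pan and leave it flat, centred and square in the corner brackets. Never let the bottle or the box tip over, and leave everything else where it is.

Things in the scene. Friction and masses are not known exactly. Their poses are not given: they have to be found in the camera images.
- pan_mid (a point): Centre of the top face of the scale's flat, rimless steel pan (sizes in mm: 210 along x, 150 along y, axes along its edges, z up). Empty, this face is 43 above the counter. Four black corner brackets on the pan mark the box's place: 150 (x) by 100 (y), centred on this point. On the pan's +x side a low blue housing, 40 tall, sticks out 35.
- scale: The fixed scale; origin on the counter below the pan's centre, axes as the pan's. Two aluminium loading decks flank the pan, on its +y and -y sides: each 210 x 170 mm (x, y), reaching from 78 to 248 from the pan's centre along y, with a 3 mm gap to the pan. Their flat tops are 45 above the counter, 2 above the empty pan.
- pan (a joint): How far the sprung pan is pressed down, in m: 0 empty, 0.012 at its stop. Spring about 1000 N/m, so the bottle sinks it about 3 mm and the airway box about 4 to 7 mm, damped.
- box_mid (a point): Centre of the green plastic airway box: 150 mm along its x, 100 mm along its y, 60 mm tall (the point is 30 mm above its underside), about 0.6 kg, closed and solid, white cross on its lid, no handle, too wide to grasp. It starts on one of the two decks (either one), its long side roughly along the pan's x.
- bottle_mid (a point): Tall, top-heavy antiseptic bottle standing on the pan; point on its axis, half-way up its 154 mm height (77 mm above its base), z up. White cylinder 40 mm in diameter up to 130, then a neck and a heavy steel pump cap, 34 in diameter, from 136 to 154. About 0.28 kg, centre of mass about 105 up: grip it high on the white part (about 115 up) and move it gently.
- mat: Round black rubber mat, 90 mm in diameter, 3 mm thick, fixed on the other deck, the one without the box. Origin at the centre of its underside, which lies on the deck's top.
- jar_mid (a point): Bystander: matt black rubber stopper jar, 64 mm diameter, 75 mm tall, standing on the counter. The point is 37 mm above its base.
- gauge_mid (a point): Bystander: silver aluminium blood pressure gauge dial lying face up, 66 mm diameter, 26 mm thick, with a short stub. The point is its centre.
- tape_mid (a point): Bystander: white roll of tape lying flat, 72 mm diameter, 25 mm tall. The point is its centre.
- bowl_mid (a point): Bystander: steel bowl, 110 mm diameter, 45 mm tall. The point is on its axis, 22 mm above its base.
- ampoule0_mid (a point): Bystander: amber glass ampoule, 18 mm in diameter, 66 mm tall, standing in a fixed grey four-compartment tray (75 mm square, 32 mm tall) beyond the scale. The point is its centre.
- ampoule1_mid (a point): Bystander: amber glass ampoule, 18 mm in diameter, 66 mm tall, standing in a fixed grey four-compartment tray (75 mm square, 32 mm tall) beyond the scale. The point is its centre.
- ampoule2_mid (a point): Bystander: amber glass ampoule, 18 mm in diameter, 66 mm tall, standing in a fixed grey four-compartment tray (75 mm square, 32 mm tall) beyond the scale. The point is its centre.
- ampoule3_mid (a point): Bystander: amber glass ampoule, 18 mm in diameter, 66 mm tall, standing in a fixed grey four-compartment tray (75 mm square, 32 mm tall) beyond the scale. The point is its centre.
Mind the look-alikes: they are no part of the job. Of the things that look like the part that bears box_mid, the larger one is meant.

How it is judged:
On the way, in this order (a step that is already met when the one before it is completed fails the run):
1. the bottle stands upright on the mat, let go (horizontal distance between bottle_mid and mat below 0.024 m and angle between bottle_mid's own z axis and vertical below 0.08 rad and height (world z) of bottle_mid between 0.119 and 0.13 m and distance between the grasp point and bottle_mid above 0.06 m), for 0.3 s.
2. the airway box rests centred and square on the pan (horizontal distance between box_mid and pan_mid below 0.01 m and angle between the x axis of box_mid and the x axis of pan_mid, either way round below 0.12 rad and angle between box_mid's own z axis and vertical below 0.05 rad and value of joint pan above 0.003 m and z of box_mid in the frame of pan_mid below 0.034 m), for 0.3 s.
At the end, for the whole second after the job is handed in: The bottle stands upright (within 0.08 rad) on the mat, its axis within 24 mm of the mat's centre; the airway box lies flat on the pan, its centre within 10 mm of the pan's centre and its long side within 0.12 rad of the pan's x, its weight pressing the pan down more than 3 mm, everything at rest (all of step 2 and horizontal distance between bottle_mid and mat below 0.024 m and angle between bottle_mid's own z axis and vertical below 0.08 rad and height (world z) of bottle_mid between 0.119 and 0.13 m and velocity of joint pan between -0.005 and 0.005 m/s); the robot touches nothing.
It fails at once if the bottle tips by more than 0.35 rad (angle between bottle_mid's own z axis and vertical above 0.35 rad).
It fails at once if the box is lifted more than 20 mm above the decks or tips by more than 0.35 rad (height (world z) of box_mid above 0.095 m or angle between box_mid's own z axis and vertical above 0.35 rad).
It fails at once if a bystander (jar, gauge, tape, bowl or ampoule) is moved by more than 30 mm (distance of any of jar_mid, gauge_mid, tape_mid, bowl_mid, ampoule0_mid, ampoule1_mid, ampoule2_mid, ampoule3_mid from where it was at the start of the episode above 0.03 m).
It also fails if it takes over 67 s, if anything falls off the work surface, if the arm or the gripper's body presses on something with over 40 N, if the wrist force passes 120 N, or if a joint passes its speed limit or range.

## Working session

There is one attempt and no reset: what is moved stays moved. The work goes in short steps, Python scripts to look and compute and a tool call to move; the robot and the scene stay as the last step left them, time stands still between calls to the robot, and variables do not carry over. Pictures are saved under pics/ and viewed, and the job is handed in when it is done.

Besides the shell and the picture viewer there is one more tool, called in YAML: its name, and indented under it one key for each argument. step_arm: Moves the arm, as the interface text tells. Its arguments: {"type":"object","properties":{"steps":{"type":"array"},"gripper":{"type":"number"},"squeeze":{"type":"number"}},"required":["steps"]}

```bash
mkdir -p pics
cat > h.py <<'E'
import numpy as np, cv2
from cell import env, optics, ticket
def cap(n,save=None):
    s=env.read_state(); c=optics.capture(n)
    K=np.array([[c['fx'],0,c['cx']],[0,c['fy'],c['cy']],[0,0,1.]])
    if n=='wrist':
        from scipy.spatial.transform import Rotation as R
        T=np.eye(4);T[:3,:3]=R.from_quat(s['ee_rot']).as_matrix();T[:3,3]=s['tcp_pos']
        M=T@np.array(c['mount']); Rc=M[:3,:3].T; t=-Rc@M[:3,3]
    else:
        Rc=cv2.Rodrigues(np.array(c['rvec'],float))[0]; t=np.array(c['tvec'],float).ravel()
    if save: cv2.imwrite('pics/'+save,c['color'])
    return c['color'],K,Rc,t
def ray(K,R,t,u,v):
    d=R.T@np.linalg.inv(K)@np.array([u,v,1.]); return -R.T@t,d
def onz(K,R,t,u,v,z):
    o,d=ray(K,R,t,u,v); return o+d*(z-o[2])/d[2]
def proj(K,R,t,p):
    q=K@(R@np.asarray(p,float)+t); return q[:2]/q[2]
E
python3 - <<'E'
from h import *
for n in ('scene','side','wrist'):
    c,K,R,t=cap(n,n+'0.png'); print(n,K[0,0],K[:2,2],(-R.T@t).round(3),R[2].round(2))
print(env.read_state(),env.tips_ahead)
E
```

```text
scene 382.109686477734 [313.75022834 204.74777245] [1.237 0.159 0.929] [-0.65 -0.15 -0.74]
side 458.6921824150246 [325.4750335  195.15930512] [0.018 1.025 0.786] [ 0.4  -0.76 -0.51]
wrist 278.0784041660013 [320.54239659 200.93321313] [ 0.362 -0.575  0.374] [-0.29 -0.13 -0.95]
{'clock': 0.15, 'joints': array([-1.16576437e+00,  1.16368761e-01,  1.44208779e+00,  7.60453727e-06,
        1.58402339e+00, -3.78117094e-02]), 'joint_velocities': array([-0.00035917, -0.00162658, -0.00211596,  0.00035233, -0.00066876,
        0.00027617]), 'joint_efforts': array([ 1.51214728e-03, -7.32511997e+01, -6.32847190e+01, -1.30844319e-04,
        4.98104244e-03, -6.86117846e-05]), 'tcp_pos': array([ 0.28917951, -0.60977284,  0.24475143]), 'ee_rot': array([ 9.75586070e-01,  2.19616990e-01, -7.72625914e-05, -4.36881116e-04]), 'wrist_force': array([-0.96226081, -0.59953113,  0.17512726]), 'wrist_torque': array([-0.02827786,  0.03800113,  0.01233881]), 'gripper_width': 0.998372600600446} 0.014
```

View pics/scene0.png

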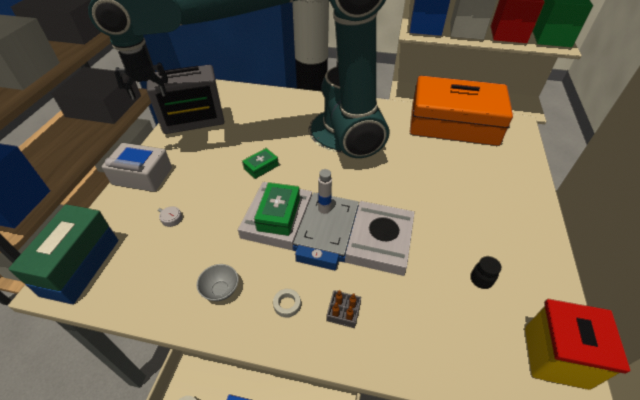

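View pics/side0.png

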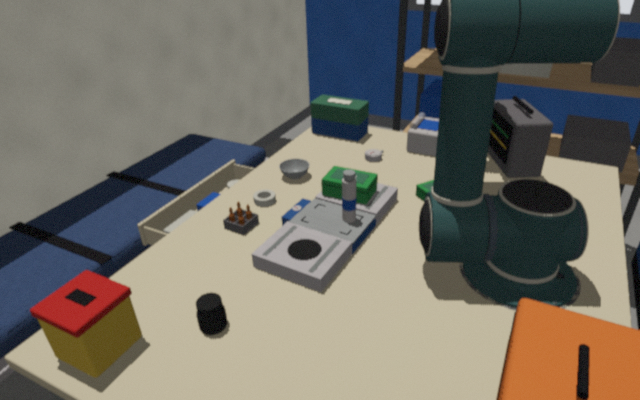

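View pics/wrist0.png

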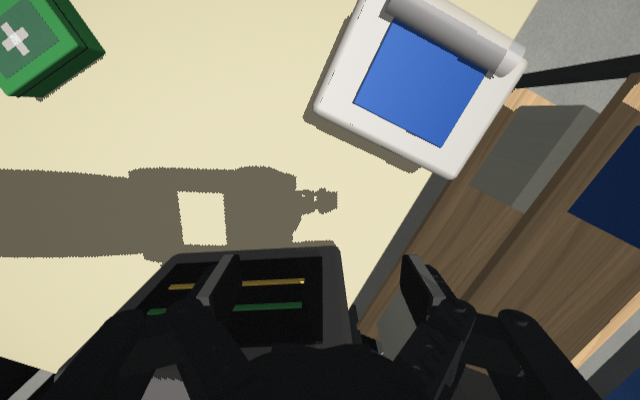

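Scene: large green box about (277,205) on the left (-y) deck, and a small green look-alike about (260,162) on the counter. The dark green/blue case is at (68,250). The bottle is at (325,188) and the mat at (384,230) on the +y deck; the black jar at (487,272) is a dark look-alike of the mat. Next I'll take a close crop.

Run:
```python
from h import *
a=cv2.imread('pics/scene0.png')[145:345,225:425]
cv2.imwrite('pics/crop1.png',cv2.resize(a,None,fx=3,fy=3,interpolation=cv2.INTER_CUBIC))
a=cv2.imread('pics/side0.png')[150:300,240:410]
cv2.imwrite('pics/crop2.png',cv2.resize(a,None,fx=4,fy=4,interpolation=cv2.INTER_CUBIC))
```

```text
(no output)
```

View pics/crop1.png

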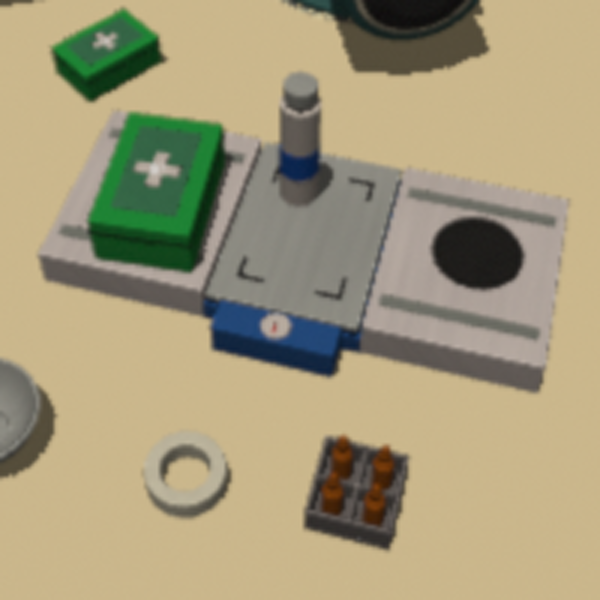

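View pics/crop2.png

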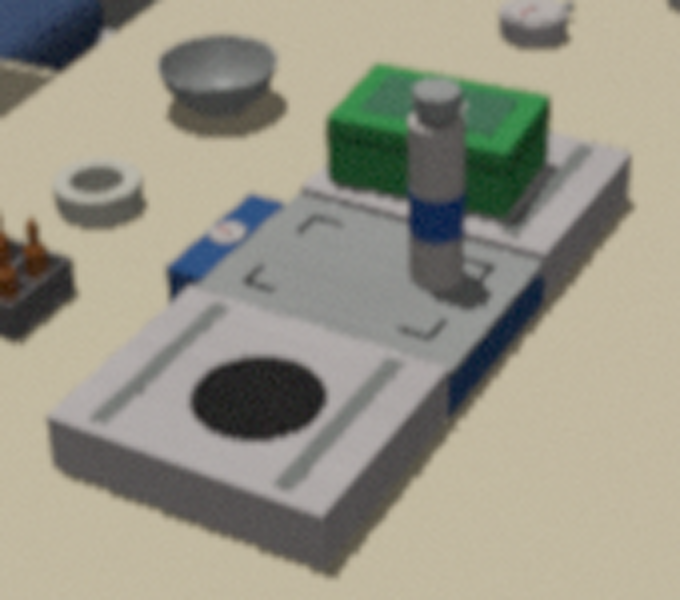

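The crop confirms it: the big green box with the white cross is on the left deck, the bottle is at the rear of the pan, and the mat is on the right deck. Next: measuring positions.

```bash
cat > meas.py <<'E'
from h import *
def fit_edges():
    pass
if __name__=='__main__':
    S=cap('scene'); D=cap('side')
    def cs(x,y): return x/3+225,y/3+145
    def cd(x,y): return x/4+240,y/4+150
    for nm,p in dict(dTL=(405,168),dTR=(567,198),dBR=(543,362),dBL=(362,333),gTL=(113,110),gTR=(260,143),gBL=(40,257),gBR=(205,305)).items():
        print('scene',nm,onz(*S[1:],*cs(*p),.045).round(4))
    for nm,p in dict(dBR=(52,420),dTR=(325,517),dTL=(445,370),gTR=(543,255),gTL=(630,155),gBR=(305,190)).items():
        print('side',nm,onz(*D[1:],*cd(*p),.045).round(4))
    for nm,v,c in (('scene',S,(384,230)),('side',D,(305,249))):
        m=(v[0].max(2)<60).astype(np.uint8)
        n,l,st,ce=cv2.connectedComponentsWithStats(m)
        k=l[c[1],c[0]]; cn,_=cv2.findContours((l==k).astype(np.uint8),0,1)
        P=np.array([onz(*v[1:],u,w,.048) for u,w in cn[0][:,0]])
        e,r=cv2.minEnclosingCircle(P[:,:2].astype(np.float32)); print('mat',nm,st[k],onz(*v[1:],*ce[k],.048).round(4),e,r)
    # green box
    for nm,v,c in (('scene',S,(262,215)),('side',D,(350,178))):
        b,g,r=[v[0][...,i].astype(int) for i in range(3)]
        m=((g>1.5*r)&(g>1.5*b)&(g>40)).astype(np.uint8)
        n,l,st,ce=cv2.connectedComponentsWithStats(m)
        for k in range(1,n):
            if st[k,4]>100: print(nm,st[k],ce[k].round(1))
E
python3 meas.py
```

```text
scene dTL [0.4166 0.1158 0.045 ]
scene dTR [0.4228 0.2828 0.045 ]
scene dBR [0.6267 0.2711 0.045 ]
scene dBL [0.6306 0.1061 0.045 ]
scene gTL [ 0.3988 -0.2093  0.045 ]
scene gTR [ 0.4135 -0.0404  0.045 ]
scene gBL [ 0.6099 -0.2165  0.045 ]
scene gBR [ 0.631  -0.0439  0.045 ]
side dBR [0.6252 0.2747 0.045 ]
side dTR [0.4215 0.2834 0.045 ]
side dTL [0.4153 0.1188 0.045 ]
side gTR [ 0.4067 -0.0391  0.045 ]
side gTL [ 0.3965 -0.2037  0.045 ]
side gBR [ 0.6087 -0.049   0.045 ]
mat scene [370 218  29  23 521] [0.5153 0.1999 0.048 ] (0.5143724679946899, 0.19899192452430725) 0.0425916463136673
mat side [289 240  32  19 475] [0.5142 0.2003 0.048 ] (0.5141708850860596, 0.20000730454921722) 0.04196930304169655
scene [ 533    0   60   47 2065] [561.1  21.6]
scene [243 149  35  29 492] [260.3 163.8]
scene [ 255  183   45   52 1250] [277.5 211.5]
side [323 167  22  31 405] [331.9 184.4]
side [356 171  21  33 426] [366.  187.7]
side [417 181  17  19 136] [422.3 189.7]
```

Run:
```python
from h import *
S=cap('scene'); D=cap('side')
def cs(x,y): return x/3+225,y/3+145
def cd(x,y): return x/4+240,y/4+150
def tri(a,b):
    P=[v[1]@np.c_[v[2],v[3]] for v in (S,D)]
    X=cv2.triangulatePoints(P[0],P[1],np.array(a,float).reshape(2,1),np.array(b,float).reshape(2,1)); return (X[:3]/X[3]).ravel()
for a,b in (((300,84),(437,91)),((299,163),(437,218)),((298,190),(437,265))):
    print(tri(cs(*a),cd(*b)).round(4))
# band centroid by mask
for v,box in ((S,(310,190,345,210)),(D,(335,195,365,215))):
    x0,y0,x1,y1=box; c=v[0][y0:y1,x0:x1].astype(int)
    m=(c[...,0]>1.6*c[...,2])&(c[...,0]>60); ys,xs=np.nonzero(m); print(m.sum(),xs.mean()+x0,ys.mean()+y0,xs.min()+x0,xs.max()+x0)
# box lid corners from scene: crop
for nm,p in dict(TL=(128,113),TR=(224,124),BL=(92,222),BR=(190,236)).items():
    print(nm,onz(*S[1:],*cs(*p),.105).round(4))
for nm,p in dict(a=(376,65),b=(550,97),c=(330,117),d=(505,160)).items():
    print(nm,onz(*D[1:],*cd(*p),.105).round(4))
```

```text
[0.4689 0.0124 0.1928]
[0.4702 0.012  0.0885]
[0.4705 0.0114 0.0479]
89 324.02247191011236 200.1123595505618 318 330
122 348.6967213114754 204.62295081967213 342 355
TL [ 0.4566 -0.168   0.105 ]
TR [ 0.4512 -0.0683  0.105 ]
BL [ 0.6027 -0.1578  0.105 ]
BR [ 0.5994 -0.0636  0.105 ]
a [ 0.5988 -0.1583  0.105 ]
b [ 0.4515 -0.1642  0.105 ]
c [ 0.5935 -0.0658  0.105 ]
d [ 0.4465 -0.06    0.105 ]
```

step_arm:
  steps:
    - [[0, 0, -12, 0, 0, -10.3], [0, 0, -12, 0, 0, -10.3], [0, 0, -12, 0, 0, -10.3], [0, 0, -12, 0, 0, -10.3], [0, 0, -12, 0, 0, -10.3], [0, 0, 0, 0, 0, -10.3]]
  gripper: 0

```text
clock: 1.1
tcp_pos: [0.2893, -0.6101, 0.3065]
ee_rot: [0.722, 0.692, -0.0, 0.001]
wrist_force: [0.4, 0.6, 0.3]
gripper_width: 1.002
```

```bash
cat >> h.py <<'E'
from scipy.spatial.transform import Rotation as Rot
def go(target,yaw=None):
    s=env.read_state(); T=Rot.from_quat(s['ee_rot']); x=T.as_matrix()[:,0]
    d=T.inv().apply(np.array(target)-s['tcp_pos'])*1000
    print('t',s['clock'],'tcp',s['tcp_pos'].round(4),'yaw deg',np.degrees(np.arctan2(x[1],x[0])).round(2),'F',s['wrist_force'].round(1),'w',round(s['gripper_width'],3),'tool delta mm',d.round(1), 'tilt',np.degrees(np.arccos(-T.as_matrix()[2,2])).round(2))
E
python3 -c "
from h import *
go([.47,.012,.305])"
```

```text
t 1.1 tcp [ 0.2893 -0.6101  0.3065] yaw deg 87.51 F [0.4 0.6 0.3] w 1.002 tool delta mm [629.4 153.5   0.7] tilt 0.09
```

step_arm:
  steps:
    - [[52, 15, 0, 0, 0, 0], [52, 15, 0, 0, 0, 0], [52, 15, 0, 0, 0, 0], [52, 15, 0, 0, 0, 0], [52, 15, 0, 0, 0, 0], [52, 15, 0, 0, 0, 0], [52, 15, 0, 0, 0, 0], [52, 15, 0, 0, 0, 0], [52, 15, 0, 0, 0, 0], [52, 15, 0, 0, 0, 0]]

```text
clock: 2.35
tcp_pos: [0.4649, -0.0962, 0.3056]
ee_rot: [0.724, 0.689, 0.0, 0.0]
wrist_force: [0.2, -0.9, 0.8]
gripper_width: 1.001
```

step_arm:
  steps:
    - [[0, 0, 0, 0, 0, 0], [0, 0, 0, 0, 0, 0]]

```text
clock: 2.6
tcp_pos: [0.4646, -0.0981, 0.3054]
ee_rot: [0.724, 0.69, -0.0, 0.0]
wrist_force: [0.4, -0.8, 0.0]
gripper_width: 0.994
```

```bash
python3 -c "
from h import *
go([.47,.012,.305]); c=cap('wrist','w1.png')
for p in ((.47,.012,.194),(.47,.012,.17),(.47,.012,.04),(.5147,.2,.048),(.514,.0333,.043),(.525,-.113,.105)): print(proj(*c[1:],p).round(1))"
```

```text
t 2.6 tcp [ 0.4646 -0.0981  0.3054] yaw deg 87.21 F [ 0.4 -0.8  0. ] w 0.994 tool delta mm [110.2   0.    0.3] tilt 0.01
[321.2  68.9]
[321.1  72.6]
[320.8  84.5]
[ 354.1 -108.2]
[354.5  64.5]
[370.5 187.7]
```

View pics/w1.png

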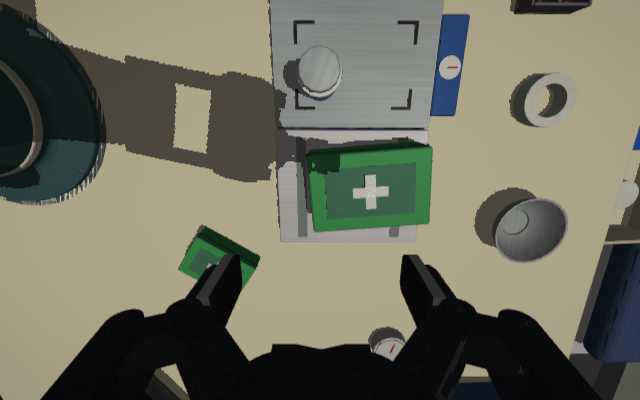

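Run:
```python
from h import *
c=cap('wrist')
a=c[0][0:245,260:450]; cv2.imwrite('pics/w1c.png',cv2.resize(a,None,fx=3,fy=2.4,interpolation=cv2.INTER_CUBIC)) if 0 else cv2.imwrite('pics/w1c.png',cv2.resize(a,None,fx=2.4,fy=2.4,interpolation=cv2.INTER_CUBIC))
```

```text
(no output)
```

View pics/w1c.png

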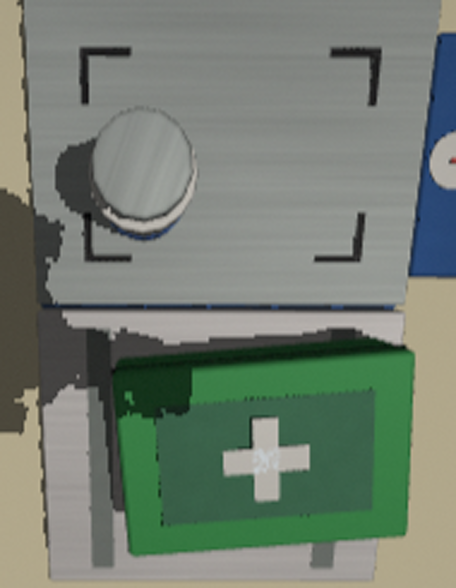

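Run:
```python
from h import *
c=cap('wrist')
def f(p,z): return onz(*c[1:],p[0]/2.4+260,p[1]/2.4,z)[:2]
B=np.array([f(p,.040) for p in ((80,49),(381,49),(362,260),(85,260))]); print(B.round(4),B.mean(0).round(4))
def yw(a,b): d=b-a; return round(float(np.arctan2(d[1],d[0])),3)
print(yw(B[0],B[1]),yw(B[3],B[2]),np.linalg.norm(B[0]-B[1]),np.linalg.norm(B[0]-B[3]))
X=np.array([f(p,.105) for p in ((113,369),(413,350),(405,532),(133,553))]); print(X.round(4),X.mean(0).round(4),yw(X[0],X[1]),yw(X[3],X[2]),np.linalg.norm(X[0]-X[1]),np.linalg.norm(X[0]-X[3]))
print('cap',f((143,162),.194))
G=[f(p,.045) for p in ((38,312),(405,312),(50,578),(376,578))]; print(np.round(G,4))
```

```text
[[ 0.4399  0.0858]
 [ 0.5939  0.078 ]
 [ 0.5896 -0.0244]
 [ 0.4344 -0.0166]] [0.5145 0.0307]
-0.05 -0.05 0.1542158027963439 0.10255085228659562
[[ 0.4497 -0.0683]
 [ 0.5966 -0.0665]
 [ 0.5997 -0.1629]
 [ 0.4539 -0.1678]] [ 0.525  -0.1164] 0.012 0.033 0.1469708559510977 0.09953652806959633
cap [0.46886506 0.01230542]
[[ 0.406  -0.0432]
 [ 0.6139 -0.0537]
 [ 0.3968 -0.21  ]
 [ 0.6073 -0.2207]]
```

step_arm:
  steps:
    - [[37, -0.3, 0, 0, 0, 0], [37, 0, 0, 0, 0, 0], [36, 0, 0, 0, 0, 0], [0, 0, 25, 0, 0, 0], [0, 0, 25, 0, 0, 0], [0, 0, 25, 0, 0, 0], [0, 0, 20, 0, 0, 0], [0, 0, 10, 0, 0, 0], [0, 0, 0, 0, 0, 0]]

```text
clock: 3.88
tcp_pos: [0.4698, 0.0117, 0.2001]
ee_rot: [0.725, 0.689, -0.0, -0.0]
wrist_force: [0.5, -0.2, 0.4]
gripper_width: 1.003
```

Run:
```python
from h import *
go([.469,.0122,.15]); S=cap('scene'); D=cap('side'); W=cap('wrist','w2.png')
a=cv2.resize(S[0][120:245,260:390],None,fx=3,fy=3,interpolation=2);b=cv2.resize(D[0][110:235,285:415],None,fx=3,fy=3,interpolation=2)
cv2.imwrite('pics/sd2.png',np.hstack([a,b]))
```

```text
t 3.875 tcp [0.4698 0.0117 0.2001] yaw deg 87.14 F [ 0.5 -0.2  0.4] w 1.003 tool delta mm [ 0.5 -0.8 50.1] tilt 0.03
```

View pics/sd2.png

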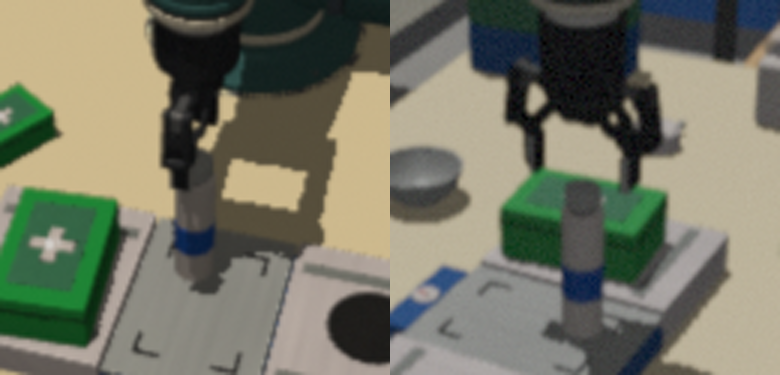

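View pics/w2.png

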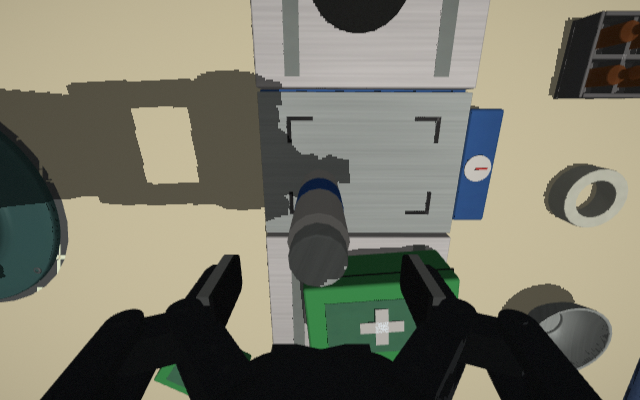

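Run:
```python
from h import *
W=cap('wrist'); print(proj(*W[1:],(.4693,.012,.194)),onz(*W[1:],319,259,.194)[:2], onz(*W[1:],319,188,.0885)[:2])
```

```text
[319.90762326 260.96284245] [0.46885772 0.01326471] [0.46906282 0.02443135]
```

step_arm:
  steps:
    - [[0.5, -0.6, 15, 0, 0, 0], [0, 0, 15, 0, 0, 0], [0, 0, 12, 0, 0, 0], [0, 0, 8, 0, 0, 0], [0, 0, 0, 0, 0, 0]]

```text
clock: 4.7
tcp_pos: [0.469, 0.0125, 0.1496]
ee_rot: [0.724, 0.689, -0.0, -0.0]
wrist_force: [0.0, 0.0, 0.8]
gripper_width: 0.999
```

step_arm:
  steps:
    - [[0, 0, 0, 0, 0, 0], [0, 0, 0, 0, 0, 0], [0, 0, 0, 0, 0, 0], [0, 0, 0, 0, 0, 0], [0, 0, 0, 0, 0, 0], [0, 0, 0, 0, 0, 0]]
  gripper: 1
  squeeze: 35

```text
clock: 5.45
tcp_pos: [0.4693, 0.0125, 0.1504]
ee_rot: [0.724, 0.689, 0.0, 0.0]
wrist_force: [0.7, -0.2, 1.2]
gripper_width: 0.455
```

Run:
```python
from h import *
go([.469,.0122,.18]); S=cap('scene'); D=cap('side')
a=cv2.resize(S[0][120:245,260:390],None,fx=3,fy=3,interpolation=2);b=cv2.resize(D[0][110:235,285:415],None,fx=3,fy=3,interpolation=2)
cv2.imwrite('pics/sd3.png',np.hstack([a,b]))
```

```text
t 5.45 tcp [0.4693 0.0125 0.1504] yaw deg 87.17 F [ 0.7 -0.2  1.2] w 0.455 tool delta mm [ -0.3  -0.3 -29.6] tilt 0.01
```

View pics/sd3.png

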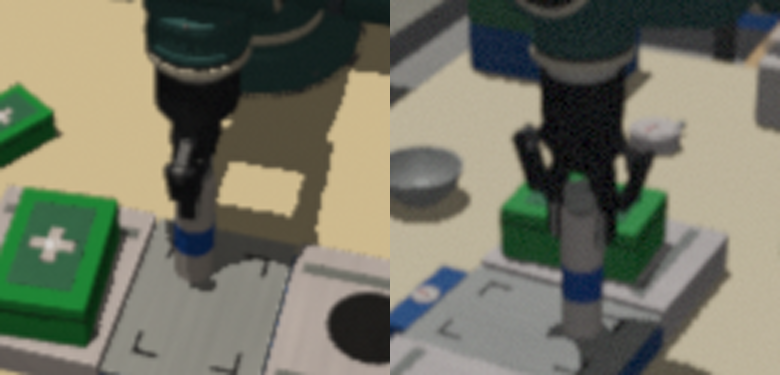

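Pads stopped at 0.455 (about 39 mm) on the upright bottle. Lifting gently.

step_arm:
  steps:
    - [[0, 0, -2, 0, 0, 0], [0, 0, -4, 0, 0, 0], [0, 0, -6, 0, 0, 0], [0, 0, -7, 0, 0, 0], [0, 0, -6, 0, 0, 0], [0, 0, -4, 0, 0, 0], [0, 0, -1, 0, 0, 0], [0, 0, 0, 0, 0, 0]]

```text
clock: 6.55
tcp_pos: [0.4692, 0.0125, 0.1802]
ee_rot: [0.724, 0.689, -0.0, -0.0]
wrist_force: [-0.2, -0.4, -3.2]
gripper_width: 0.459
```

Run:
```python
from h import *
go([.5147,.1998,.18]); S=cap('scene'); D=cap('side')
a=cv2.resize(S[0][120:245,260:390],None,fx=3,fy=3,interpolation=2);b=cv2.resize(D[0][110:235,285:415],None,fx=3,fy=3,interpolation=2)
cv2.imwrite('pics/sd4.png',np.hstack([a,b]))
```

```text
t 6.55 tcp [0.4692 0.0125 0.1802] yaw deg 87.17 F [-0.2 -0.4 -3.2] w 0.459 tool delta mm [189.3  36.2   0.2] tilt 0.01
```

View pics/sd4.png

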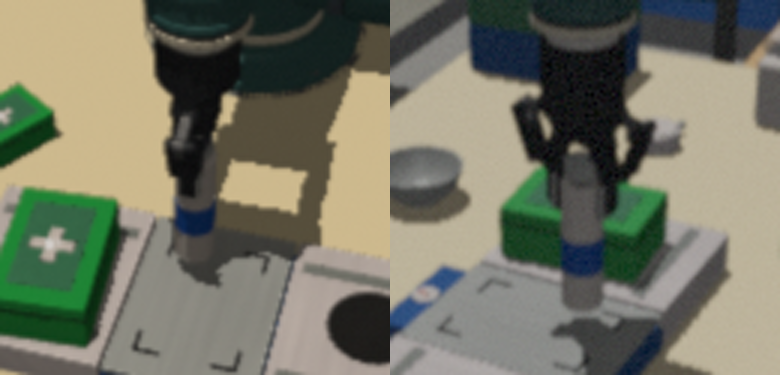

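step_arm:
  steps:
    - [[5, 1, 0, 0, 0, 0], [10, 2, 0, 0, 0, 0], [15, 3, 0, 0, 0, 0], [19, 3.6, 0, 0, 0, 0], [20, 3.8, 0, 0, 0, 0], [20, 3.8, 0, 0, 0, 0], [20, 3.8, 0, 0, 0, 0], [20, 3.8, 0, 0, 0, 0], [20, 3.8, 0, 0, 0, 0], [16, 3, 0, 0, 0, 0]]

```text
clock: 7.9
tcp_pos: [0.5092, 0.1771, 0.1802]
ee_rot: [0.724, 0.69, -0.0, -0.0]
wrist_force: [0.2, -1.0, -3.3]
gripper_width: 0.456
```

step_arm:
  steps:
    - [[12, 2.2, 0, 0, 0, 0], [8, 1.6, 0, 0, 0, 0], [4, 0.8, 0, 0, 0, 0], [0, 0, 0, 0, 0, 0], [0, 0, 5, 0, 0, 0], [0, 0, 6, 0, 0, 0], [0, 0, 4, 0, 0, 0], [0, 0, 0, 0, 0, 0]]

```text
clock: 8.9
tcp_pos: [0.5146, 0.1993, 0.1648]
ee_rot: [0.724, 0.689, -0.0, -0.0]
wrist_force: [0.7, -0.1, -2.4]
gripper_width: 0.46
```

Run:
```python
from h import *
go([.5147,.1998,.158]); S=cap('scene'); D=cap('side')
a=cv2.resize(S[0][130:255,320:450],None,fx=3,fy=3,interpolation=2);b=cv2.resize(D[0][150:275,245:375],None,fx=3,fy=3,interpolation=2)
cv2.imwrite('pics/sd5.png',np.hstack([a,b]))
```

```text
t 8.9 tcp [0.5146 0.1993 0.1648] yaw deg 87.16 F [ 0.7 -0.1 -2.4] w 0.46 tool delta mm [0.5 0.1 6.8] tilt 0.04
```

View pics/sd5.png

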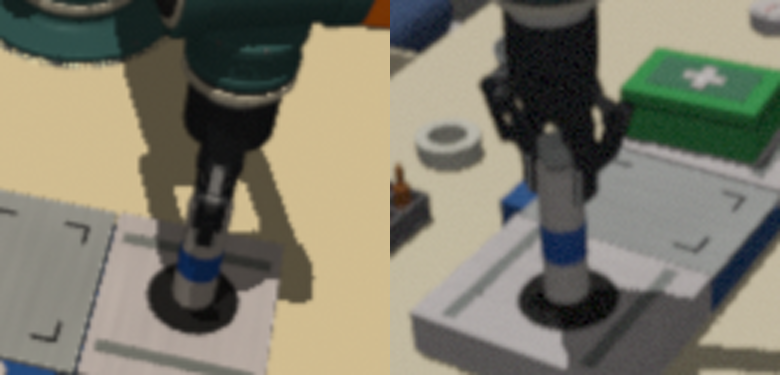

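step_arm:
  steps:
    - [[0.5, 0, 2.5, 0, 0, 0], [0, 0, 2, 0, 0, 0], [0, 0, 1, 0, 0, 0], [0, 0, 0, 0, 0, 0]]

```text
clock: 9.5
tcp_pos: [0.5147, 0.1999, 0.1597]
ee_rot: [0.724, 0.689, -0.0, -0.0]
wrist_force: [-0.4, 0.6, -2.7]
gripper_width: 0.456
```

step_arm:
  steps:
    - [[0, 0, 0.5, 0, 0, 0], [0, 0, 0.5, 0, 0, 0], [0, 0, 0, 0, 0, 0]]

```text
clock: 9.88
tcp_pos: [0.5148, 0.2, 0.1588]
ee_rot: [0.724, 0.689, 0.0, 0.0]
wrist_force: [-0.0, -0.5, -2.2]
gripper_width: 0.456
```

step_arm:
  steps:
    - [[0, 0, 0.5, 0, 0, 0], [0, 0, 0, 0, 0, 0], [0, 0, 0, 0, 0, 0]]

```text
clock: 10.25
tcp_pos: [0.5149, 0.2, 0.1588]
ee_rot: [0.724, 0.689, 0.0, 0.0]
wrist_force: [-2.7, 0.1, 4.4]
gripper_width: 0.458
```

step_arm:
  steps:
    - [[0, 0, 0.5, 0, 0, 0], [0, 0, 0, 0, 0, 0], [0, 0, 0, 0, 0, 0]]

```text
clock: 10.62
tcp_pos: [0.5149, 0.2001, 0.1588]
ee_rot: [0.724, 0.689, 0.0, 0.0]
wrist_force: [-4.3, -0.6, 10.2]
gripper_width: 0.457
```

In contact with the mat. I'll relieve the press, then open.

step_arm:
  steps:
    - [[0, 0, -0.8, 0, 0, 0], [0, 0, 0, 0, 0, 0]]

```text
clock: 10.88
tcp_pos: [0.5148, 0.2, 0.1588]
ee_rot: [0.724, 0.689, 0.0, 0.0]
wrist_force: [-0.8, 0.6, 3.9]
gripper_width: 0.458
```

step_arm:
  steps:
    - [[0, 0, 0, 0, 0, 0], [0, 0, 0, 0, 0, 0], [0, 0, 0, 0, 0, 0], [0, 0, 0, 0, 0, 0]]
  gripper: 0

```text
clock: 11.38
tcp_pos: [0.5148, 0.1999, 0.1585]
ee_rot: [0.724, 0.689, -0.0, -0.0]
wrist_force: [-0.5, 0.3, -0.5]
gripper_width: 0.996
```

Run:
```python
from h import *
go([.5147,.1998,.26]); S=cap('scene'); D=cap('side')
a=cv2.resize(S[0][130:255,320:450],None,fx=3,fy=3,interpolation=2);b=cv2.resize(D[0][150:275,245:375],None,fx=3,fy=3,interpolation=2)
cv2.imwrite('pics/sd6.png',np.hstack([a,b]))
```

```text
t 11.375 tcp [0.5148 0.1999 0.1585] yaw deg 87.17 F [-0.5  0.3 -0.5] w 0.996 tool delta mm [-1.000e-01 -1.000e-01 -1.015e+02] tilt 0.0
```

View pics/sd6.png

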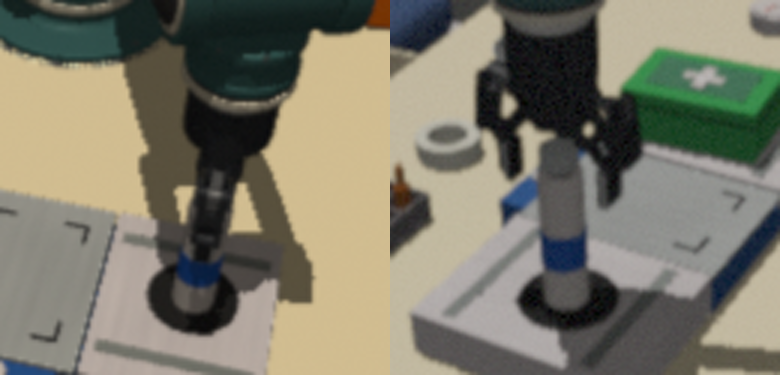

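step_arm:
  steps:
    - [[0, 0, -3, 0, 0, 0], [0, 0, -10, 0, 0, 0], [0, 0, -15, 0, 0, 0], [0, 0, -25, 0, 0, 0], [0, 0, -30, 0, 0, 0], [0, 0, -37, 0, 0, 0], [0, 0, 0, 0, 0, 0]]

```text
clock: 12.35
tcp_pos: [0.5154, 0.2002, 0.2829]
ee_rot: [0.724, 0.689, 0.002, 0.001]
wrist_force: [-0.2, -0.7, -0.6]
gripper_width: 0.999
```

step_arm:
  steps:
    - [[0, 0, 0, 0, 0, -10], [0, 0, 0, 0, 0, -10], [0, 0, 0, 0, 0, -10], [0, 0, 0, 0, 0, -10], [0, 0, 0, 0, 0, -10], [0, 0, 0, 0, 0, -10], [0, 0, 0, 0, 0, -10], [0, 0, 0, 0, 0, -10], [0, 0, 0, 0, 0, -10], [0, 0, 0, 0, 0, 0]]
  gripper: 0.4

```text
clock: 13.6
tcp_pos: [0.5147, 0.1999, 0.2786]
ee_rot: [0.025, 1.0, -0.0, -0.0]
wrist_force: [0.1, 0.2, -0.1]
gripper_width: 0.6
```

Run:
```python
from h import *
go([.635,-.117,.28]); S=cap('scene'); D=cap('side')
a=cv2.resize(S[0][130:255,320:450],None,fx=3,fy=3,interpolation=2);b=cv2.resize(D[0][150:275,245:375],None,fx=3,fy=3,interpolation=2)
cv2.imwrite('pics/sd7.png',np.hstack([a,b]))
```

```text
t 13.6 tcp [0.5147 0.1999 0.2786] yaw deg 177.12 F [ 0.1  0.2 -0.1] w 0.6 tool delta mm [-136.1 -310.5   -1.5] tilt 0.01
```

View pics/sd7.png

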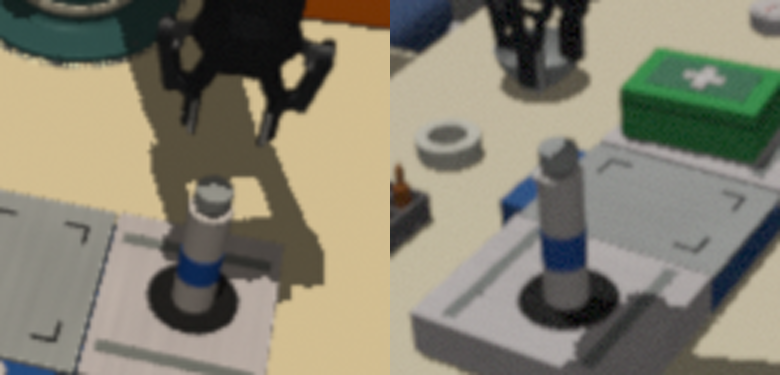

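Bottle upright, centred on the mat, and the gripper is clear. Now to the box's +x side.

step_arm:
  steps:
    - [[-17, -39, 0, 0, 0, 0], [-17, -39, 0, 0, 0, 0], [-17, -39, 0, 0, 0, 0], [-17, -39, 0, 0, 0, 0], [-17, -39, 0, 0, 0, 0], [-17, -39, 0, 0, 0, 0], [-17, -39, 0, 0, 0, 0], [-17, -37, 0, 0, 0, 0], [0, 0, 0, 0, 0, 0], [0, 0, 0, 0, 0, 0]]

```text
clock: 14.95
tcp_pos: [0.6352, -0.1161, 0.2785]
ee_rot: [0.026, 1.0, 0.0, -0.0]
wrist_force: [0.1, 0.7, -0.5]
gripper_width: 0.6
```

Run:
```python
from h import *
go([.635,-.117,.066]); W=cap('wrist','w3.png')
```

```text
t 14.95 tcp [ 0.6352 -0.1161  0.2785] yaw deg 177.04 F [ 0.1  0.7 -0.5] w 0.6 tool delta mm [ 1.000e-01 -9.000e-01  2.125e+02] tilt 0.02
```

View pics/w3.png

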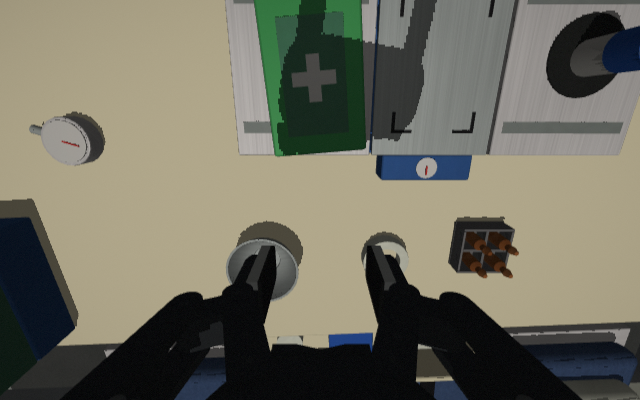

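Run:
```python
from h import *
W=cap('wrist')
for n,p,z in (('boxL',(278,155.5),.105),('boxR',(366.5,149),.105),('bowl',(262,268),.045),('tape',(385,250),.025),('brL',(392,131),.043),('brR',(475,131),.043),('cross',(313.5,77.5),.105)): print(n,onz(*W[1:],*p,z).round(4))
```

```text
boxL [ 0.5999 -0.1608  0.105 ]
boxR [ 0.5977 -0.0645  0.105 ]
bowl [ 0.7757 -0.211   0.045 ]
tape [ 0.7659 -0.0231  0.025 ]
brL [ 0.5857 -0.0223  0.043 ]
brR [0.591  0.0835 0.043 ]
cross [ 0.524  -0.1176  0.105 ]
```

step_arm:
  steps:
    - [[0, 0, 35, 0, 0, 0], [0, 0, 40, 0, 0, 0], [0, 0, 40, 0, 0, 0], [0, 0, 40, 0, 0, 0], [0, 0, 30, 0, 0, 0], [0, 0, 17, 0, 0, 0], [0, 0, 10, 0, 0, 0], [0, 0, 0, 0, 0, 0], [0, 0, 0, 0, 0, 0]]

```text
clock: 16.18
tcp_pos: [0.6358, -0.1164, 0.0678]
ee_rot: [0.025, 1.0, -0.0, 0.001]
wrist_force: [-0.5, 0.6, -0.0]
gripper_width: 0.602
```

Run:
```python
from h import *
go([.615,-.1165,.066]); W=cap('wrist','w4.png'); S=cap('scene'); D=cap('side')
a=cv2.resize(S[0][150:275,220:350],None,fx=3,fy=3,interpolation=2);b=cv2.resize(D[0][130:255,265:395],None,fx=3,fy=3,interpolation=2)
cv2.imwrite('pics/sd8.png',np.hstack([a,b]))
```

```text
t 16.175 tcp [ 0.6358 -0.1164  0.0678] yaw deg 177.17 F [-0.5  0.6 -0. ] w 0.602 tool delta mm [20.8 -1.1  1.8] tilt 0.09
```

View pics/sd8.png

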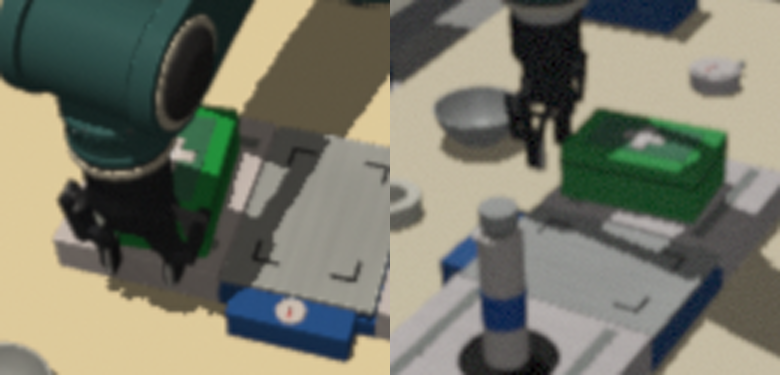

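View pics/w4.png

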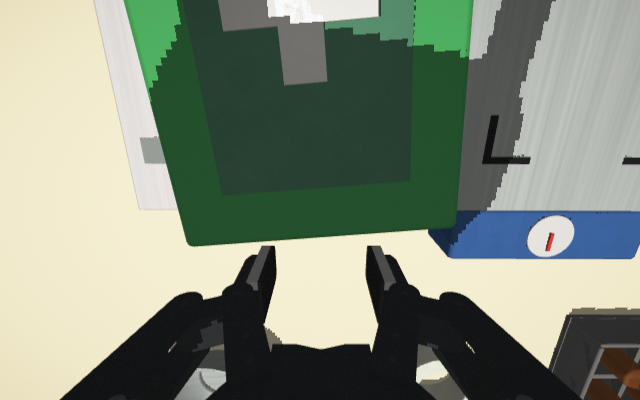

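step_arm:
  steps:
    - [[8, -0.4, 0.5, 0, 0, 0], [8, 0, 0.5, 0, 0, 0], [4, 0, 0, 0, 0, 0], [2, 0, 0, 0, 0, 0], [2, 0, 0, 0, 0, 0], [2, 0, 0, 0, 0, 0], [2, 0, 0, 0, 0, 0]]

```text
clock: 17.2
tcp_pos: [0.6074, -0.1155, 0.0657]
ee_rot: [0.025, 1.0, -0.0, 0.0]
wrist_force: [4.0, -1.4, 1.6]
gripper_width: 0.601
```

step_arm:
  steps:
    - [[2, 0, 0, 0, 0, 0], [2, 0, 0, 0, 0, 0], [2, 0, 0, 0, 0, 0], [2, 0, 0, 0, 0, 0]]

```text
clock: 17.7
tcp_pos: [0.5992, -0.115, 0.0656]
ee_rot: [0.025, 1.0, 0.0, 0.0]
wrist_force: [3.6, 0.4, 0.5]
gripper_width: 0.602
```

Run:
```python
from h import *
go([.595,-.1165,.066]); W=cap('wrist','w5.png')
```

```text
t 17.7 tcp [ 0.5992 -0.115   0.0656] yaw deg 177.17 F [3.6 0.4 0.5] w 0.602 tool delta mm [ 4.1 -1.7 -0.4] tilt 0.0
```

View pics/w5.png

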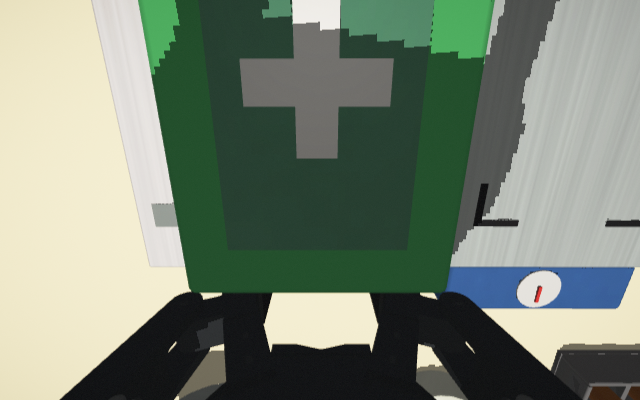

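```bash
cat > rel.py <<'E'
from h import *
PC=np.array([.5145,.0307]); YAW=-.050
def rel(p):
    d=np.asarray(p)[:2]-PC; c,s=np.cos(YAW),np.sin(YAW)
    return (np.array([c*d[0]+s*d[1],-s*d[0]+c*d[1]])*1000).round(1)
E
python3 - <<'E'
from rel import *
W=cap('wrist')
for n,p,z in (('boxL',(189,293),.105),('boxR',(446,293),.105),('cross',(317,83),.105),('brL',(475,225.5),.043)): q=onz(*W[1:],*p,z); print(n,q.round(4),rel(q))
E
```

```text
boxL [ 0.5818 -0.1651  0.105 ] [  77.  -192.2]
boxR [ 0.5867 -0.0666  0.105 ] [ 77.  -93.6]
cross [ 0.51   -0.1121  0.105 ] [   2.6 -142.8]
brL [ 0.5878 -0.023   0.043 ] [ 75.8 -50. ]
```

step_arm:
  steps:
    - [[1.5, 0, 0, 0, 0, 0], [1.5, 0, 0, 0, 0, 0], [0, 0, 0, 0, 0, 0]]

```text
clock: 18.18
tcp_pos: [0.5961, -0.1148, 0.0655]
ee_rot: [0.025, 1.0, 0.0, -0.0]
wrist_force: [0.4, 0.1, 1.0]
gripper_width: 0.602
```

Run:
```python
from rel import *
go([.64,-.1165,.066]); W=cap('wrist','w6.png')
cv2.imwrite('pics/w6c.png',cv2.resize(W[0][180:330,150:540],None,fx=2,fy=2))
```

```text
t 18.175 tcp [ 0.5961 -0.1148  0.0655] yaw deg 177.17 F [0.4 0.1 1. ] w 0.602 tool delta mm [-43.9   0.5  -0.5] tilt 0.03
```

View pics/w6c.png

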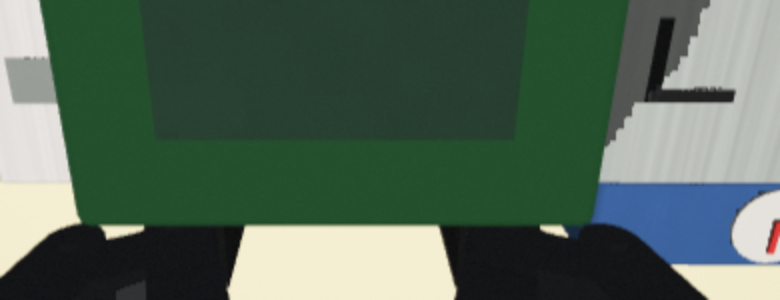

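Run:
```python
from rel import *
W=cap('wrist')
for n,p,z in (('boxL',(189,292),.105),('boxR',(447,292),.105),('brOuter',(473.5,231),.043),('brInner',(479,225.5),.043)): q=onz(*W[1:],*p,z); print(n,q.round(4),rel(q))
```

```text
boxL [ 0.5783 -0.1648  0.105 ] [  73.5 -192.1]
boxR [ 0.5832 -0.0662  0.105 ] [ 73.5 -93.4]
brOuter [ 0.5883 -0.0234  0.043 ] [ 76.4 -50.4]
brInner [ 0.5848 -0.0206  0.043 ] [ 72.8 -47.7]
```

step_arm:
  steps:
    - [[-5, 0, 0, 0, 0, 0], [-15, 0, 0, 0, 0, 0], [-20, 0, -5, 0, 0, 0], [-5, 0, -25, 0, 0, 0], [0, 0, -35, 0, 0, 0], [0, 0, -40, 0, 0, 0], [0, 0, -40, 0, 0, 0], [0, 0, -20, 0, 0, 0], [0, 0, 0, 0, 0, 0]]

```text
clock: 19.4
tcp_pos: [0.642, -0.1172, 0.2312]
ee_rot: [0.025, 1.0, -0.0, 0.001]
wrist_force: [0.6, -0.2, -0.9]
gripper_width: 0.599
```

step_arm:
  steps:
    - [[0, 0, 0, 0, 0, 10], [0, 0, 0, 0, 0, 10], [0, 0, 0, 0, 0, 10], [0, 0, 0, 0, 0, 10], [0, 0, 0, 0, 0, 10], [0, 0, 0, 0, 0, 10], [0, 0, 0, 0, 0, 10], [0, 0, 0, 0, 0, 10], [0, 0, 0, 0, 0, 10], [0, 0, 0, 0, 0, 0]]
  gripper: 0.2

```text
clock: 20.65
tcp_pos: [0.641, -0.117, 0.2284]
ee_rot: [0.724, 0.69, -0.001, -0.001]
wrist_force: [-0.9, 1.0, -0.1]
gripper_width: 0.795
```

Run:
```python
from rel import *
go([.502,-.205,.066])
```

```text
t 20.65 tcp [ 0.641  -0.117   0.2284] yaw deg 87.23 F [-0.9  1.  -0.1] w 0.795 tool delta mm [ -94.7 -134.2  162.7] tilt 0.15
```

step_arm:
  steps:
    - [[-16, -22, 0, 0, 0, 0], [-16, -22, 0, 0, 0, 0], [-16, -22, 0, 0, 0, 0], [-16, -22, 0, 0, 0, 0], [-16, -23, 0, 0, 0, 0], [-15, -23, 0, 0, 0, 0], [0, 0, 0, 0, 0, 0], [0, 0, 0, 0, 0, 0]]

```text
clock: 21.65
tcp_pos: [0.503, -0.2052, 0.23]
ee_rot: [0.724, 0.69, -0.0, -0.0]
wrist_force: [0.1, -0.9, 0.2]
gripper_width: 0.803
```

Run:
```python
from rel import *
go([.502,-.205,.066]);W=cap('wrist','w7.png')
```

```text
t 21.65 tcp [ 0.503  -0.2052  0.23  ] yaw deg 87.3 F [ 0.1 -0.9  0.2] w 0.803 tool delta mm [ 1.00e-01 -9.00e-01  1.64e+02] tilt 0.04
```

View pics/w7.png

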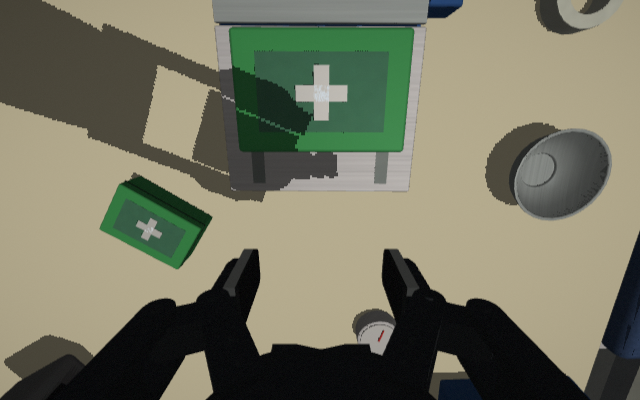

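Run:
```python
from rel import *
W=cap('wrist')
for n,p,z in (('small',(211,218),.03),('gauge',(377,330),.026),('bL',(240,151.5),.105),('bR',(404,151),.105),('tL',(230,28),.105),('tR',(413,28),.105),('cross',(321,92.5),.105)): q=onz(*W[1:],*p,z); print(n,q.round(4),rel(q))
```

```text
small [ 0.3607 -0.2503  0.03  ] [-139.6 -288.3]
gauge [ 0.5759 -0.4425  0.026 ] [  85.  -469.5]
bL [ 0.4314 -0.1581  0.105 ] [ -73.6 -192.7]
bR [ 0.5805 -0.1647  0.105 ] [  75.7 -191.8]
tL [ 0.437  -0.0601  0.105 ] [-72.8 -94.6]
tR [ 0.5831 -0.067   0.105 ] [ 73.3 -94.1]
cross [ 0.5074 -0.1115  0.105 ] [   0.  -142.4]
```

step_arm:
  steps:
    - [[0, -0.5, 30, 0, 0, 0], [0, 0, 40, 0, 0, 0], [0, 0, 40, 0, 0, 0], [0, 0, 30, 0, 0, 0], [0, 0, 15, 0, 0, 0], [0, 0, 9, 0, 0, 0], [0, 0, 0, 0, 0, 0], [0, 0, 0, 0, 0, 0]]

```text
clock: 22.75
tcp_pos: [0.5027, -0.2055, 0.0677]
ee_rot: [0.724, 0.689, 0.0, 0.001]
wrist_force: [-0.2, -0.6, -0.5]
gripper_width: 0.801
```

Run:
```python
from rel import *
go([.5115,-.0345,.066]);W=cap('wrist','w8.png')
```

```text
t 22.75 tcp [ 0.5027 -0.2055  0.0677] yaw deg 87.18 F [-0.2 -0.6 -0.5] w 0.801 tool delta mm [171.3   0.3   1.6] tilt 0.08
```

View pics/w8.png

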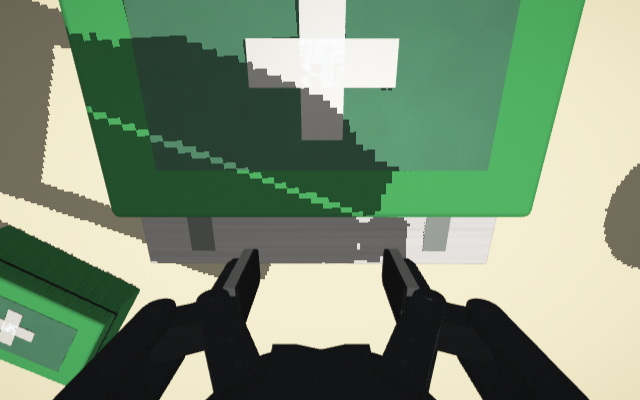

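step_arm:
  steps:
    - [[8, 0, 0, 0, 0, 0], [8, 0, 0, 0, 0, 0], [6, 0, 0, 0, 0, 0], [6, 0, 0, 0, 0, 0], [6, 0, 0, 0, 0, 0], [6, 0, 0, 0, 0, 0], [6, 0, 0, 0, 0, 0], [6, 0, 0, 0, 0, 0], [6, 0, 0, 0, 0, 0]]

```text
clock: 23.92
tcp_pos: [0.5052, -0.1471, 0.0667]
ee_rot: [0.724, 0.689, 0.0, 0.0]
wrist_force: [0.2, -3.2, 1.3]
gripper_width: 0.8
```

step_arm:
  steps:
    - [[6, 0, 0, 0, 0, 0], [6, 0, 0, 0, 0, 0], [6, 0, 0, 0, 0, 0], [6, 0, 0, 0, 0, 0], [6, 0, 0, 0, 0, 0], [6, 0, 0, 0, 0, 0], [6, 0, 0, 0, 0, 0]]

```text
clock: 24.8
tcp_pos: [0.5071, -0.105, 0.0664]
ee_rot: [0.724, 0.689, -0.0, -0.0]
wrist_force: [-0.4, -2.8, -1.7]
gripper_width: 0.8
```

Run:
```python
from rel import *
go([.5115,-.0345,.066]);W=cap('wrist','w9.png');S=cap('scene'); D=cap('side')
print(rel(env.read_state()['tcp_pos']))
a=cv2.resize(S[0][150:275,230:360],None,fx=3,fy=3,interpolation=2);b=cv2.resize(D[0][130:255,265:395],None,fx=3,fy=3,interpolation=2)
cv2.imwrite('pics/sd9.png',np.hstack([a,b]))
```

```text
t 24.8 tcp [ 0.5071 -0.105   0.0664] yaw deg 87.17 F [-0.4 -2.8 -1.7] w 0.8 tool delta mm [70.6  0.9  0.4] tilt 0.02
[  -0.5 -135.9]
```

View pics/w9.png

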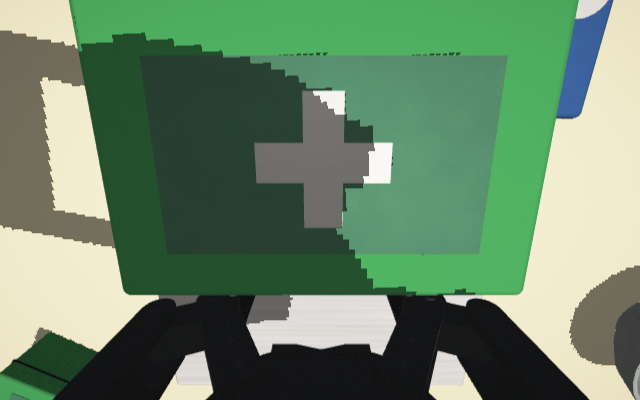

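View pics/sd9.png

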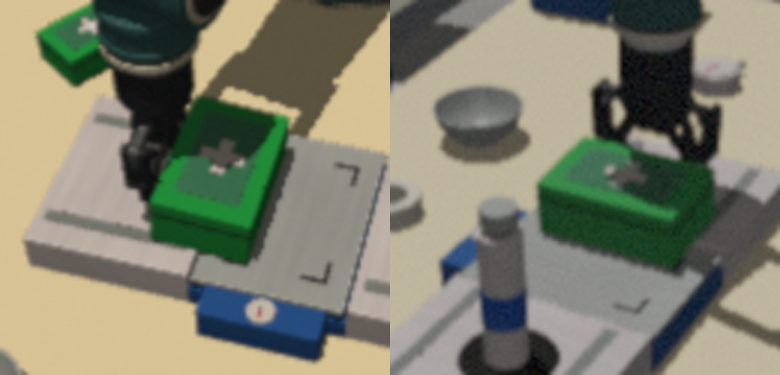

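step_arm:
  steps:
    - [[5, 0, 0, 0, 0, 0], [5, 0, 0, 0, 0, 0], [5, 0, 0, 0, 0, 0], [5, 0, 0, 0, 0, 0], [5, 0, 0, 0, 0, 0], [5, 0, 0, 0, 0, 0], [5, 0, 0, 0, 0, 0], [5, 0, 0, 0, 0, 0], [5, 0, 0, 0, 0, 0], [5, 0, 0, 0, 0, 0]]

```text
clock: 26.2
tcp_pos: [0.5097, -0.0552, 0.0666]
ee_rot: [0.724, 0.689, 0.0, -0.0]
wrist_force: [-0.4, -2.9, -2.2]
gripper_width: 0.801
```

Run:
```python
from rel import *
go([.5115,-.0345,.066]);W=cap('wrist','w10.png');S=cap('scene'); D=cap('side')
print(rel(env.read_state()['tcp_pos']))
a=cv2.resize(S[0][150:275,230:360],None,fx=3,fy=3,interpolation=2);b=cv2.resize(D[0][130:255,265:395],None,fx=3,fy=3,interpolation=2)
cv2.imwrite('pics/sd10.png',np.hstack([a,b]))
```

```text
t 26.2 tcp [ 0.5097 -0.0552  0.0666] yaw deg 87.17 F [-0.4 -2.9 -2.2] w 0.801 tool delta mm [20.7  0.8  0.6] tilt 0.0
[ -0.5 -86.1]
```

View pics/w10.png

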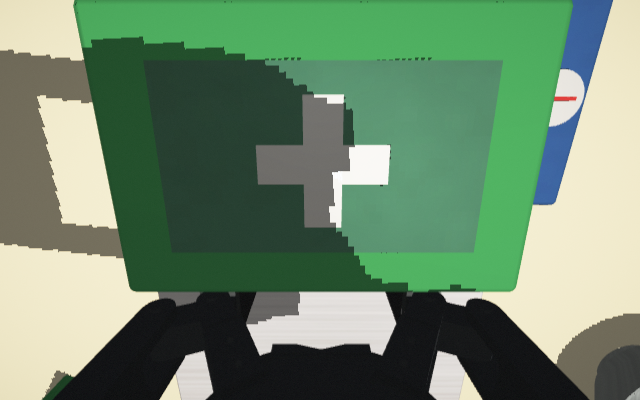

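View pics/sd10.png

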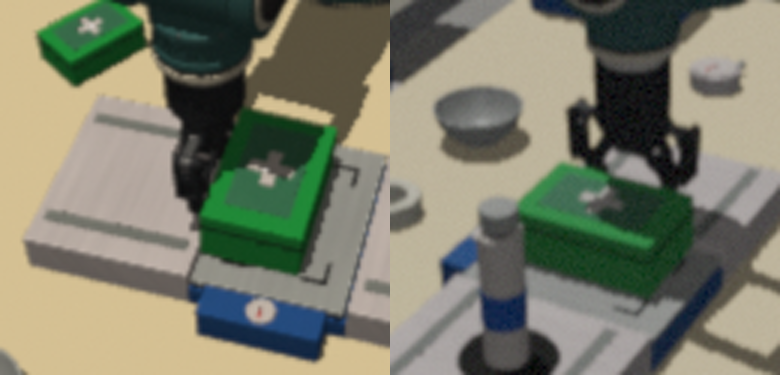

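Run:
```python
from rel import *
W=cap('wrist')
for z in (.105,.100):
  for n,p in (('bL',(131,291.5)),('bR',(518,291)),('tL',(75,1)),('tR',(573,1)),('cross',(322.5,164.5))): q=onz(*W[1:],*p,z); print(z,n,q.round(4),rel(q))
```

```text
0.105 bL [ 0.4366 -0.038   0.105 ] [-74.4 -72.5]
0.105 bR [ 0.5861 -0.0452  0.105 ] [ 75.3 -72.2]
0.105 tL [0.4463 0.0571 0.105 ] [-69.4  23. ]
0.105 tR [0.5846 0.0504 0.105 ] [69.1 23.2]
0.105 cross [0.5129 0.0079 0.105 ] [ -0.5 -22.8]
0.1 bL [ 0.4324 -0.0415  0.1   ] [-78.4 -76.2]
0.1 bR [ 0.5901 -0.0491  0.1   ] [ 79.5 -75.9]
0.1 tL [0.4426 0.0589 0.1   ] [-73.2  24.6]
0.1 tR [0.5886 0.0518 0.1   ] [72.9 24.7]
0.1 cross [0.5129 0.0069 0.1   ] [ -0.4 -23.8]
```

step_arm:
  steps:
    - [[4, 0, 0, 0, 0, 0], [4, 0, 0, 0, 0, 0], [4, 0, 0, 0, 0, 0], [4, 0, 0, 0, 0, 0], [2, 0, 0, 0, 0, 0], [0, 0, 0, 0, 0, 0]]

```text
clock: 27.15
tcp_pos: [0.5106, -0.0372, 0.0666]
ee_rot: [0.724, 0.69, 0.0, -0.0]
wrist_force: [-0.8, 0.0, -0.6]
gripper_width: 0.799
```

Run:
```python
from rel import *
go([.5115,-.0345,.066]);W=cap('wrist','w11.png');S=cap('scene'); D=cap('side')
print(rel(env.read_state()['tcp_pos']))
a=cv2.resize(S[0][150:275,230:360],None,fx=3,fy=3,interpolation=2);b=cv2.resize(D[0][130:255,265:395],None,fx=3,fy=3,interpolation=2)
cv2.imwrite('pics/sd11.png',np.hstack([a,b]))
```

```text
t 27.15 tcp [ 0.5106 -0.0372  0.0666] yaw deg 87.19 F [-0.8  0.  -0.6] w 0.799 tool delta mm [2.8 0.8 0.6] tilt 0.02
[ -0.5 -68.2]
```

View pics/w11.png

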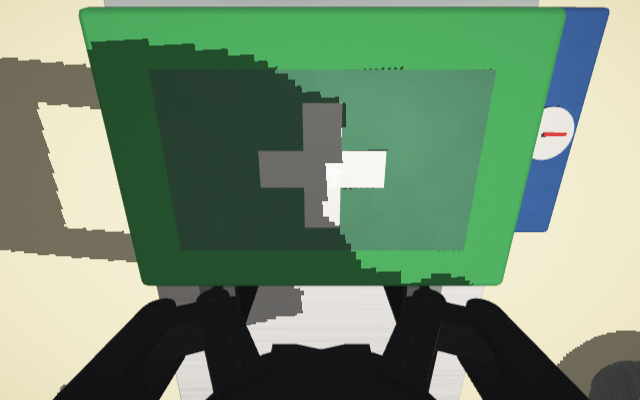

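View pics/sd11.png

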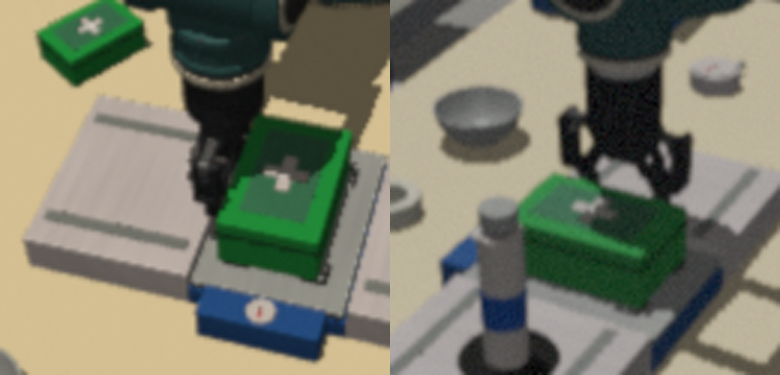

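Run:
```python
from rel import *
W=cap('wrist')
for z in (.098,):
  for n,p in (('bL',(143,285)),('bR',(502,285)),('tL',(79,9)),('tR',(566,9)),('cross',(322.5,167))): q=onz(*W[1:],*p,z); print(z,n,q.round(4),rel(q))
```

```text
0.098 bL [ 0.4374 -0.0221  0.098 ] [-74.4 -56.6]
0.098 bR [ 0.5855 -0.0295  0.098 ] [ 73.9 -56.6]
0.098 tL [0.4426 0.0754 0.098 ] [-74.  41.]
0.098 tR [0.5894 0.0682 0.098 ] [73.  41.2]
0.098 cross [0.5137 0.0235 0.098 ] [-0.4 -7.2]
```

step_arm:
  steps:
    - [[2.5, 0, 0, 0, 0, 0], [2.5, 0, 0, 0, 0, 0], [2, 0, 0, 0, 0, 0], [0, 0, 0, 0, 0, 0], [0, 0, 0, 0, 0, 0]]

```text
clock: 27.98
tcp_pos: [0.5109, -0.0303, 0.0666]
ee_rot: [0.724, 0.689, 0.0, -0.0]
wrist_force: [0.6, 0.2, -0.0]
gripper_width: 0.802
```

Run:
```python
from rel import *
go([.5115,-.0345,.066]);W=cap('wrist','w12.png')
print(rel(env.read_state()['tcp_pos']))
```

```text
t 27.975 tcp [ 0.5109 -0.0303  0.0666] yaw deg 87.18 F [ 0.6  0.2 -0. ] w 0.802 tool delta mm [-4.1  0.8  0.6] tilt 0.02
[ -0.6 -61.2]
```

View pics/w12.png

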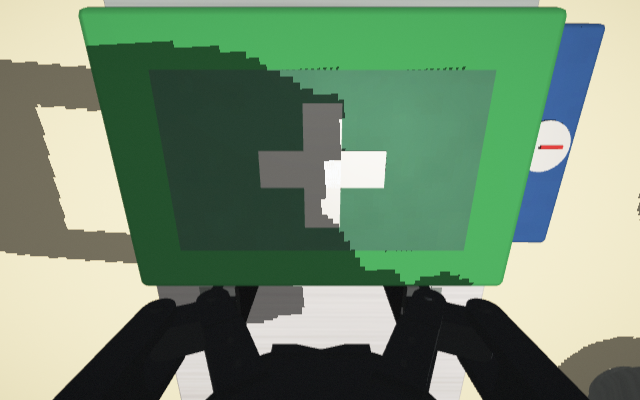

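Box followed the fingers, so its centre should be about 0.5 mm off. Backing away straight, then rising for a check.

step_arm:
  steps:
    - [[-3, 0, 0, 0, 0, 0], [-10, 0, 0, 0, 0, 0], [-20, 0, 0, 0, 0, 0], [-10, 0, -15, 0, 0, 0], [0, 0, -35, 0, 0, 0], [0, 0, -40, 0, 0, 0], [0, 0, -50, 0, 0, 0], [0, 0, -45, 0, 0, 0], [0, 0, 0, 0, 0, 0], [0, 0, 0, 0, 0, 0]]

```text
clock: 29.28
tcp_pos: [0.5085, -0.0736, 0.2516]
ee_rot: [0.724, 0.689, 0.0, 0.0]
wrist_force: [0.3, -0.6, -0.4]
gripper_width: 0.8
```

Run:
```python
from rel import *
go([.5115,-.0345,.066]);W=cap('wrist','w13.png');S=cap('scene'); D=cap('side')
a=cv2.resize(S[0][140:290,240:420],None,fx=2.2,fy=2.2,interpolation=2);b=cv2.resize(D[0][140:290,235:415],None,fx=2.2,fy=2.2,interpolation=2)
cv2.imwrite('pics/sd13.png',np.hstack([a,b]))
```

```text
t 29.275 tcp [ 0.5085 -0.0736  0.2516] yaw deg 87.16 F [ 0.3 -0.6 -0.4] w 0.8 tool delta mm [ 39.2   1.  185.7] tilt 0.0
```

View pics/w13.png

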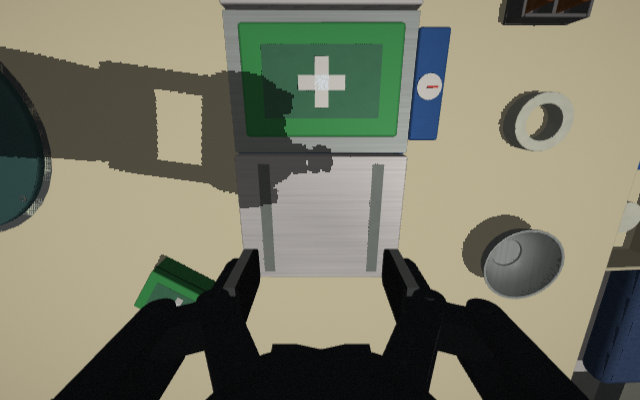

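View pics/sd13.png

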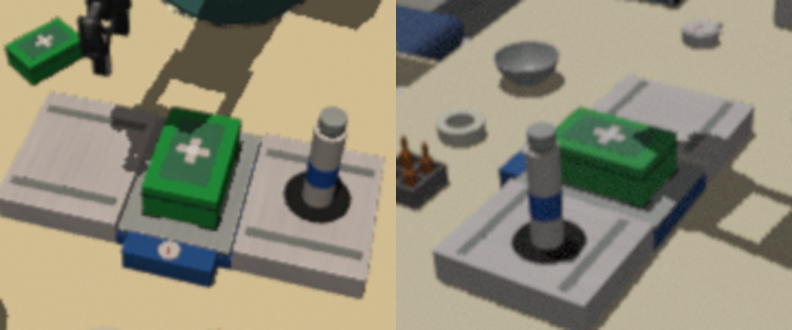

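Run:
```python
from rel import *
W=cap('wrist')
cv2.imwrite('pics/w13c.png',cv2.resize(W[0][0:165,215:420],None,fx=3.5,fy=3.5,interpolation=2))
b,g,r=[W[0][...,i].astype(int) for i in range(3)]
m=((g>1.4*r)&(g>1.4*b)&(g>30)).astype(np.uint8); m[160:]=0
cn,_=cv2.findContours(m,0,1); k=max(cn,key=cv2.contourArea); h=cv2.convexHull(k)
a=cv2.approxPolyDP(h,6,True)[:,0]; print(a)
P=np.array([onz(*W[1:],u,v,.098)[:2] for u,v in h[:,0]]).astype(np.float32)
rc=cv2.minAreaRect(P); print(rc, rel(rc[0]))
```

```text
[[405  23]
 [396 135]
 [247 135]
 [240  22]]
((0.5138640999794006, 0.030175706371665), (0.0981152132153511, 0.14857631921768188), 87.16077423095703) [-0.6 -0.6]
```

View pics/w13c.png

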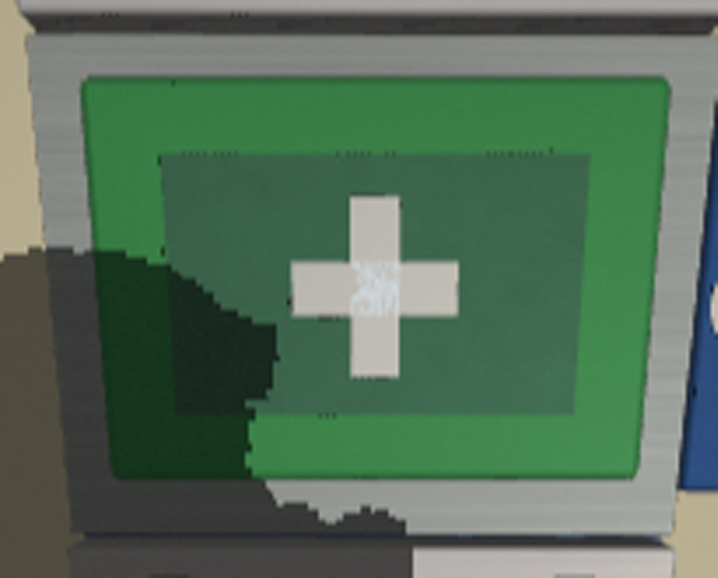

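Run:
```python
from rel import *
W=cap('wrist')
Q=np.array([onz(*W[1:],x/3.5+215,y/3.5,.037)[:2] for x,y in ((75,533),(673,533),(718,38),(27,38))]);print(Q.round(4),Q.mean(0),rel(Q.mean(0)),np.linalg.norm(Q[0]-Q[1]),np.linalg.norm(Q[1]-Q[2]))
S=cap('scene');D=cap('side'); P=[v[1]@np.c_[v[2],v[3]] for v in (S,D)]
def tri(a,b):
    X=cv2.triangulatePoints(P[0],P[1],np.array(a,float).reshape(2,1),np.array(b,float).reshape(2,1)); return (X[:3]/X[3]).ravel().round(4)
f=lambda x,y:(x/2.2+240,y/2.2+140); g=lambda x,y:((x-396)/2.2+235,y/2.2+140)
print('cap',tri(f(333,117),g(542,132)),'band',tri(f(322,174),g(545,206)))
go([.5,0,.3])
```

```text
[[ 0.406  -0.0389]
 [ 0.6156 -0.0492]
 [ 0.6219  0.0998]
 [ 0.4131  0.1102]] [0.5141473  0.03046786] [-0.3 -0.2] 0.2099034270380639 0.1491161160316325
cap [0.5139 0.1999 0.1988] band [0.5165 0.2001 0.0964]
t 29.625 tcp [ 0.5086 -0.0735  0.2511] yaw deg 87.17 F [ 0.3 -0.5 -1.1] w 0.802 tool delta mm [ 73.  -12.3 -48.9] tilt 0.05
```

```bash
python3 -c "
from cell import ticket
print(ticket.close_job())"
```

```text
the job is handed in; nothing more can be done
None
```

I stood the bottle upright on the mat and let go. Then I squared up the green airway box on its deck, slid it onto the pan without lifting it, and handed the job in at about 30 s.

My last checks, made before handing in:

- **Box:** its centre is within about 0.5 mm of the pan's centre. The long side is square to the pan within about 0.01 rad, and it lies flat. The pan's known size comes out right (210 by 149 mm) when measured at a height of 37 mm, which suggests it is pressed down about 6 mm. I had no direct reading of the pan.
- **Bottle:** its axis is within about 2 mm of the mat's centre, and it stands upright. The cap and band points differ by about 2.6 mm over 102 mm of height, which is about 0.025 rad and within picking error.
- **Bystanders:** in the last pictures the gauge, tape, bowl and ampoules look undisturbed, and the arm never went near the jar. I did not measure any of their positions again.
- **Arm:** it was clear of everything, with the wrist force near zero.

No check failed, and none disagreed by more than the roughly 2 mm camera calibration.

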